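# Sort the gas sensors into their tubs and seal the red one

## Task

Stand each sensor module with a coloured cap upright on the spot in the middle of the tub of its own colour: red in red, yellow in yellow, white in white. Then snap the lid down fully home all round on the red tub. Leave the black-capped spent modules where they are, and let go of everything at the end.

Things in the scene. Friction and masses are not known exactly. Their poses are not given: they have to be found in the camera images.
- sensor_red: Upright round gas-sensor module, 32 mm diameter, 34 mm tall, grey ribbed body with a red cap (top 10 mm), about 60 g. Origin: centre of its underside; z up. Loose, standing on the bench.
- sensor_yellow: Upright round gas-sensor module, 32 mm diameter, 34 mm tall, grey ribbed body with a yellow cap (top 10 mm), about 60 g. Origin: centre of its underside; z up. Loose, standing on the bench.
- sensor_white: Upright round gas-sensor module, 32 mm diameter, 34 mm tall, grey ribbed body with a white cap (top 10 mm), about 60 g. Origin: centre of its underside; z up. Loose, standing on the bench.
- spent_a: Spent sensor module, same shape and size as the others (32 mm diameter, 34 mm tall) but with a black cap; not part of the job. Origin: centre of its underside.
- spent_b: Spent sensor module, same shape and size as the others (32 mm diameter, 34 mm tall) but with a black cap; not part of the job. Origin: centre of its underside.
- tub_red: Blue tub, red rim, red 50 mm floor spot. Fixed. 120 mm along x, 90 mm along y, 44 mm high, walls and floor 3 mm; origin: centre of underside. On each short (x) side a sprung catch (58 mm long) sticks out 3 mm, 38 mm up. A lid laid on rests on them 8 mm up; about 10 N down on its handle snaps it past (press again over any high side). Home: its origin 31 mm above the tub's.
- tub_yellow: Blue tub, yellow rim, yellow 50 mm floor spot. Fixed. 120 mm along x, 90 mm along y, 44 mm high, walls and floor 3 mm; origin: centre of underside. On each short (x) side a sprung catch (58 mm long) sticks out 3 mm, 38 mm up. A lid laid on rests on them 8 mm up; about 10 N down on its handle snaps it past (press again over any high side). Home: its origin 31 mm above the tub's.
- tub_white: Blue tub, white rim, white 50 mm floor spot. Fixed. 120 mm along x, 90 mm along y, 44 mm high, walls and floor 3 mm; origin: centre of underside. On each short (x) side a sprung catch (58 mm long) sticks out 3 mm, 38 mm up. A lid laid on rests on them 8 mm up; about 10 N down on its handle snaps it past (press again over any high side). Home: its origin 31 mm above the tub's.
- lid: White slippery lid with red handle, about 80 g; fits any tub either way round, long sides together. 137 mm (x) by 108 mm (y), skirt 13 mm deep, plate 2 mm; origin: centre of skirt's lower edge. Handle: 60 mm along x, 20 mm wide (y), 22 mm high, its top 37 mm above the origin. The flared skirt goes outside the rim with 1.5 mm (x) and 3.5 mm (y) to spare each side; home, the plate sits on the rim.
Mind the look-alikes: they are no part of the job. Leave any purple look-alike of the lid alone. Leave any blue look-alike of the sensor_red alone.

How it is judged:
By the outcome, as a careful person would: the job done as asked, in the order asked, and still so for the second after the job is handed in, with the robot touching nothing.
It also fails if it takes over 99 s, if anything falls off the work surface, if the arm or the gripper's body presses on something with over 40 N, if the wrist force passes 120 N, or if a joint passes its speed limit or range.

## Robot

A 6-joint arm with a two-finger parallel gripper is mounted at the origin on the work surface. World frame = base frame: x ahead of the robot, y to its left, z up, the work surface at z = 0. Lengths are in m, angles in rad, forces in N, time in s.
With the tool pointing down it reaches from about 0.3 to 0.875 m from the base axis. Payload 6.4 kg.
Tool frame: the origin (TCP) lies between the finger pads; the fingertips stand 8 mm ahead of it and the grasp point (between the pads) lies 11 mm behind it; z points along the fingers, y is the direction in which the jaws open and shut (so a half turn about z gives the same grasp; the last joint's range is limited). The gripper opens to 85 mm and grips with 20 to 120 N. Pads are 22 mm wide; open, the fingers measure 114 mm over their backs; the gripper's body (76 mm by 85 mm) begins 54 mm behind the grasp point. The pads swing forward as they close: fully open they stand 13 mm farther back than shut.
Start: joints at [-1.33, 0.181, 1.607, -0, 1.354, -0.206], TCP at [0.248, -0.519, 0.239] pointing down, gripper open.
Joint ranges: [-2.99, 2.99], [-0.89, 2.07], [0.3, 2.58], [-1.14, 4.28], [0, 2.63], [-3.12, 3.12]. Speed limits (rad/s): [2.57, 2.57, 3.01, 3.14, 3.14, 3.14].

## Interface

Orientations are given as a unit quaternion [w, x, y, z].
In Python, from bench import monitor, viewer, workorder, spotter gives the robot as it stands. The module is installed in compiled form; this text tells all that it offers.
- The arm moves only by the tool move_arm, never from a script. Its argument "motion" is a list of rows, each a list of 3 entries, a list of its own where there are three numbers: the shift along the tool's x, y, z in units of 60 mm (1.0 is 60 mm), then the turn, a rotation vector about the tool's x, y, z in units of 8 degrees (1.0 is 8 degrees), then the opening in per cent of the stroke, from 0 (shut) to 100 (fully open). In form: [[[dx, dy, dz], [rx, ry, rz], grip], ...]. A call has 1 to 10 rows; each row is the pose to reach, as a shift and turn from the pose commanded when the call began, along the tool's axes at that moment; what a row does not reach only later rows make up. A row lasts 1/8 s, in which the tool goes at most 62.5 mm and 10.7 degrees, less where a joint would pass 70% of its speed; a pose out of reach is approached as far as the arm can. A call with a gripper value outside its range is refused whole. The fingers move at their own pace and stop on an object; the grip force is fixed at half the most. Time passes only in rows, so rows that repeat a pose let the fingers close. It gives the time, the measured TCP pose, the force and the opening at its end, in the units of the state.
- monitor.get_obs(): the state, without advancing time (a new reading comes with each control period).
- viewer.camera(name): name is "scene" or "top" or "wrist"; returns the picture (420x560x3 uint8, blue, green, red); there is no depth.
- viewer.calibration(name): a dict with "fovy" (degrees; the focal length in pixels is half the picture's height over the tangent of half this angle, whatever the lens; pixels are square), "cx", "cy" (the principal point, pixels), "extrinsics" (4x4, takes a point from camera to world coordinates). Camera axes: x right, y down, z forward; pixel columns grow to the right and rows downward; lengths in m; the calibration is good to about 2 mm. The wrist camera is an equidistant fisheye: a pixel r from the principal point sees the ray r / f radians off the axis. A picture is of the moment at which its call begins: read the wrist's pose just before it. calibration takes no time and is no camera call; for the wrist camera it gives the pose at the moment of the call.
- workorder.hand_in(): hands the job in, once; it reports no verdict.
Trained networks look in the newest picture that a camera, given by its name, has taken for a name from the list of things; names that differ only in an ending like _2 or _b are one class to them, and where a whole thing is asked for, a point or a joint stands for the part that bears it (a point fixed in the world has none). Each returns a list of dicts, best first, with "score" (0 to 1); they miss things now and then, are a little off and sometimes report something else, mostly with a low value. They report only what shows in the picture. A call takes as long as a camera call. They do not tell look-alikes from the thing itself.
- spotter.search_frame(camera, name): "centre" ([column, row] as shares, 0 to 1, of the picture: columns of its width, rows of its height, amid what is visible of it).
- spotter.outline_of(camera, name): "region" (420x560 bool, what is visible of it) and "centre" ([column, row] as shares, 0 to 1, of the picture: columns of its width, rows of its height, amid what is visible of it).
The state is a dict: "time_s": time; "q": joint angles; "dq": joint speeds; "joint_efforts": joint torques, N m; "eef_pos": TCP position; "eef_rot": TCP orientation; "wrist_force": force on the tool from outside, world axes, zero at the start; "torque": the same for the moment, N m; "opening": opening from 0.0 (shut) to 1.0 (fully open).
Only numpy, scipy, OpenCV 4.12 (cv2) and the standard library are available. Lean on these libraries where they do the work, as an engineer would, in place of code of your own. Each camera call takes 0.05 s, during which the arm holds its last target. There are 200 camera calls.

## Working session

There is one attempt and no reset: what is moved stays moved. The work goes in short steps, Python scripts to look and compute and a tool call to move; the robot and the scene stay as the last step left them, time stands still between calls to the robot, and variables do not carry over. Pictures are saved under pics/ and viewed, about 12 in all and at most 16, crops included, and the job is handed in when it is done.

Besides the shell and the picture viewer there is one more tool, called after "Request:" in YAML: its name, and indented under it one key for each argument. move_arm: Moves the arm, as the interface text tells. Its arguments: {"type":"object","properties":{"motion":{"type":"array","items":{"type":"array"}}},"required":["motion"]}

```bash
mkdir -p pics; cat > h.py <<'E'
import numpy as np, cv2
from scipy.spatial.transform import Rotation as R
from bench import monitor, viewer, workorder, spotter
def ray(cal,cam,u,v):
    f=210/np.tan(np.radians(cal['fovy'])/2); d=np.array([u-cal['cx'],v-cal['cy']])
    if cam=='wrist':
        r=np.hypot(*d); t=r/f; c=np.array([*(d/max(r,1e-9)*np.sin(t)),np.cos(t)])
    else: c=np.array([*(d/f),1.])
    E=np.array(cal['extrinsics']); return E[:3,3],E[:3,:3]@c
def pt(cal,cam,u,v,z):
    o,d=ray(cal,cam,u,v); return o+d*(z-o[2])/d[2]
def proj(cal,cam,p):
    f=210/np.tan(np.radians(cal['fovy'])/2); E=np.array(cal['extrinsics']); c=E[:3,:3].T@(np.array(p)-E[:3,3])
    if cam=='wrist':
        h=np.hypot(c[0],c[1]); r=f*np.arctan2(h,c[2]); return cal['cx']+r*c[0]/h, cal['cy']+r*c[1]/h
    return cal['cx']+f*c[0]/c[2], cal['cy']+f*c[1]/c[2]
def pose():
    o=monitor.get_obs(); q=np.array(o['eef_rot']); return np.array(o['eef_pos']),R.from_quat(q[[1,2,3,0]]),o
def go(target,yaw=None,p=None):
    """shift in units, turn for tool-down with jaw (tool y) axis at yaw"""
    P,Q,o=pose(); s=Q.inv().apply(np.array(target)-P)/.06
    t=np.zeros(3)
    if yaw is not None:
        best=None
        for k in (0,np.pi):
            y=np.array([np.cos(yaw+k),np.sin(yaw+k),0]); z=np.array([0,0,-1.]); x=np.cross(y,z)
            rv=(Q.inv()*R.from_matrix(np.c_[x,y,z])).as_rotvec()
            if best is None or np.linalg.norm(rv)<np.linalg.norm(best): best=rv
        t=np.degrees(best)/8
    return s.round(3),t.round(3)
E
cat > a.py <<'E'
from h import *
for c in ('top','scene','wrist'):
    im=viewer.camera(c); cv2.imwrite(f'pics/{c}0.png',im); cal=viewer.calibration(c); print(c,cal)
P,Q,o=pose(); print(o['time_s'],P,Q.as_matrix().round(3))
E
python3 a.py
```

```text
top {'fovy': 57.272625639971864, 'cx': 275.3877578341975, 'cy': 209.0784530820686, 'extrinsics': array([[ 0.0037681 , -0.99157346,  0.12949086,  0.3710548 ],
       [-0.99910633, -0.00918461, -0.04125761, -0.03590429],
       [ 0.04209927, -0.12921967, -0.99072192,  0.94727186],
       [ 0.        ,  0.        ,  0.        ,  1.        ]])}
scene {'fovy': 50.14885226337552, 'cx': 289.9198801591949, 'cy': 208.9304620368205, 'extrinsics': array([[-0.66692157,  0.39584803, -0.63128437,  1.15518769],
       [ 0.74486194,  0.37680961, -0.55063164,  0.54791502],
       [ 0.01990757, -0.83744782, -0.54615459,  0.64785541],
       [ 0.        ,  0.        ,  0.        ,  1.        ]])}
wrist {'fovy': 65.70646984690485, 'cx': 281.19525185799097, 'cy': 212.48185592646382, 'extrinsics': array([[ 0.43150699, -0.86204688, -0.26585127,  0.31527657],
       [-0.90210691, -0.4130612 , -0.12483416, -0.48568638],
       [-0.00219995,  0.29369309, -0.95589724,  0.3738326 ],
       [ 0.        ,  0.        ,  0.        ,  1.        ]])}
0.15 [ 0.2483713  -0.51813029  0.23858873] [[ 0.902  0.432 -0.   ]
 [ 0.432 -0.902  0.001]
 [ 0.    -0.001 -1.   ]]
```

View pics/top0.png

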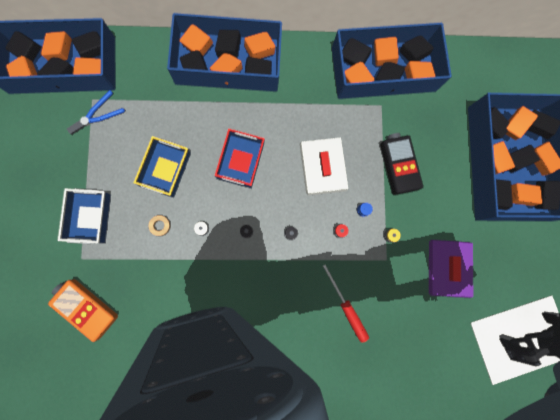

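View pics/scene0.png

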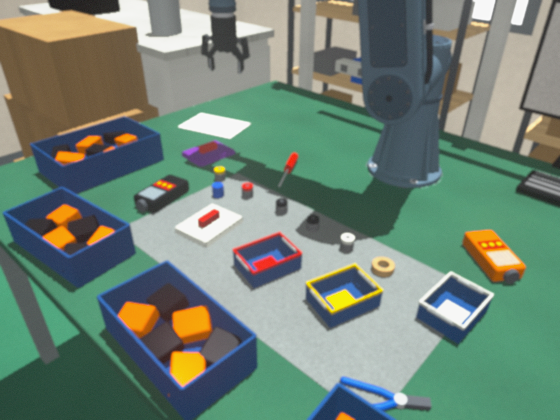

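The top picture shows these things, with the possible mix-ups:
- **Red module:** red cap at (342,231). Could be confused with the blue look-alike (365,210) or the red screwdriver handle (355,325).
- **Yellow module:** yellow cap at (394,235). Could be confused with the tape roll (159,226).
- **White module:** white cap at (201,228). The spent black caps are at (247,231) and (291,233).
- **Lid:** white lid at (325,165). Purple look-alike at (452,268).
- **Tubs:** white (83,216), yellow (162,167), red (241,158).

Next I'll measure these and check one crop.

```bash
cat > m.py <<'E'
from h import *
im=cv2.imread('pics/top0.png'); cal=viewer.calibration('top')
hsv=cv2.cvtColor(im,cv2.COLOR_BGR2HSV); H,S,V=[hsv[...,i].astype(int) for i in range(3)]
C={'r':((H<8)|(H>172))&(S>140)&(V>80),'y':(H>18)&(H<35)&(S>140)&(V>100),'w':(S<50)&(V>190)}
def mask(c,u,v,w):
    m=np.zeros(H.shape,np.uint8); m[v-w:v+w,u-w:u+w]=C[c][v-w:v+w,u-w:u+w]; return m
def un(m,z): return np.array([pt(cal,'top',u,v,z)[:2] for v,u in np.argwhere(m)])
for n,c,u,v in (('sr','r',342,231),('sy','y',394,235),('sw','w',201,228)):
    P=un(mask(c,u,v,11),.034); print(n,len(P),P.mean(0).round(4),(P.max(0)+P.min(0)).round(4)/2,np.ptp(P,axis=0).round(4))
def rect(n,P):
    r=cv2.minAreaRect((P*1000).astype(np.float32)); b=cv2.boxPoints(r)
    e=[b[1]-b[0],b[2]-b[1]]; L=max(e,key=np.linalg.norm); print(n,np.round(r[0],1),np.round(r[1],1),'long yaw deg',round(np.degrees(np.arctan2(L[1],L[0]))%180,1))
for n,c,u,v,w in (('tr','r',241,158,34),('ty','y',162,167,36),('tw','w',83,216,33)):
    m=mask(c,u,v,w); k,l,st,ce=cv2.connectedComponentsWithStats(m)
    rect(n+' rim',un(m,.044))
    i=1+np.argmax([ (l[v-4:v+12,u-6:u+14]==j).sum() for j in range(1,k)]); rect(n+' spot',un(l==i,.003))
lm=mask('w',325,165,34); rect('lid plate',un(lm,.015)); rect('handle',un(mask('r',325,165,20),.037))
cv2.imwrite('pics/crop1.png',cv2.resize(im[120:275,270:470],None,fx=4,fy=4*0.95,interpolation=cv2.INTER_CUBIC))
E
python3 m.py
```

```text
sr 112 [ 0.4408 -0.2316] [ 0.4413  -0.23155] [0.0288 0.0292]
sy 119 [ 0.4305 -0.3578] [ 0.43015 -0.3576 ] [0.0289 0.0296]
sw 133 [0.4438 0.1041] [0.44375 0.10415] [0.0285 0.0285]
tr rim [614.9  13.6] [ 90.9 121.6] long yaw deg 165.2
tr spot [616.2  13.7] [49.3 49.1] long yaw deg 75.2
ty rim [591.6 199.2] [ 91.8 120.1] long yaw deg 161.5
ty spot [592.3 200.4] [47.9 46.8] long yaw deg 71.9
tw rim [469.9 377.5] [ 91.3 123.5] long yaw deg 176.9
tw spot [474.4 396.3] [ 95.5 129.1] long yaw deg 176.9
lid plate [ 605.7 -196.4] [135.1 102.5] long yaw deg 7.2
handle [ 603.8 -194.1] [58.3 19.2] long yaw deg 7.2
```

View pics/crop1.png

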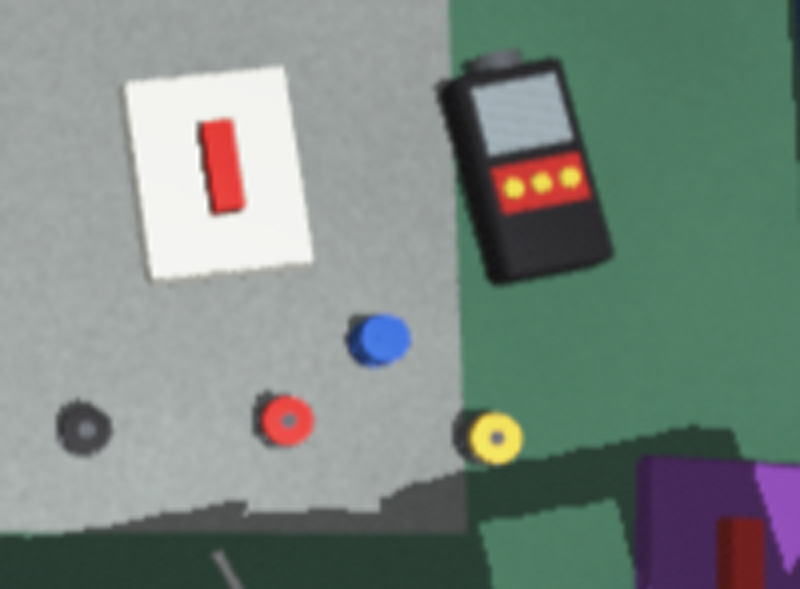

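The crop confirms my choices: the red and yellow caps have a grey centre dot, the blue look-alike is separate, and the white lid has a red handle. I'll start with the red module.

```bash
python3 -c "
from h import *
print(go([.441,-.2316,.13],np.radians(-15)))"
```

```text
(array([ 4.958, -2.917,  1.815]), array([-8.000e-03, -6.000e-03, -6.175e+00]))
```

Request:
move_arm:
  motion:
    - [[4.96,-2.92,1.8],[0,0,-6.18],65]
    - [[4.96,-2.92,1.8],[0,0,-6.18],65]
    - [[4.96,-2.92,1.8],[0,0,-6.18],65]
    - [[4.96,-2.92,1.8],[0,0,-6.18],65]
    - [[4.96,-2.92,1.8],[0,0,-6.18],65]
    - [[4.96,-2.92,1.8],[0,0,-6.18],65]
    - [[4.96,-2.92,1.8],[0,0,-6.18],65]
    - [[4.96,-2.92,1.8],[0,0,-6.18],65]
    - [[4.96,-2.92,1.8],[0,0,-6.18],65]
    - [[4.96,-2.92,1.8],[0,0,-6.18],65]

```text
time_s: 1.4
eef_pos: [0.4409, -0.2331, 0.1317]
eef_rot: [0.0, 0.794, 0.608, 0.0]
wrist_force: [0.0, -0.4, 0.4]
opening: 0.653
```

```bash
cat > w.py <<'E'
from h import *
import sys
def see(name,z,c,guess,rad):
    """wrist-camera centroid of a coloured patch near guess at height z"""
    cal=viewer.calibration('wrist'); im=viewer.camera('wrist')
    hsv=cv2.cvtColor(im,cv2.COLOR_BGR2HSV); H,S,V=[hsv[...,i].astype(int) for i in range(3)]
    m={'r':((H<8)|(H>172))&(S>140)&(V>80),'y':(H>18)&(H<35)&(S>140)&(V>100),'w':(S<50)&(V>170)}[c]
    P=np.array([pt(cal,'wrist',u,v,z)[:2] for v,u in np.argwhere(m)]); 
    P=P[np.linalg.norm(P-guess,axis=1)<rad]
    print(name,len(P),'mean',P.mean(0).round(4),'mid',((P.max(0)+P.min(0))/2).round(4),'size',np.ptp(P,axis=0).round(4))
    cv2.imwrite(f'pics/{name}.png',im); return P,im,cal
if __name__=='__main__':
    n,z,c,x,y,r=sys.argv[1:]; see(n,float(z),c,np.array([float(x),float(y)]),float(r))
    P,Q,o=pose(); print(o['time_s'],P.round(4),o['opening'],o['wrist_force'])
E
python3 w.py wr .034 r .441 -.2316 .03; python3 -c "
from h import *
print(go([.441,-.2316,.014],np.radians(-15)))"
```

```text
wr 1128 mean [ 0.4396 -0.2316] mid [ 0.4393 -0.232 ] size [0.0297 0.0319]
1.45 [ 0.4409 -0.233   0.1316] 0.6505649995855064 [-0.08087865  0.73437917 -0.12407893]
(array([ 0.023, -0.005,  1.961]), array([ 0.004,  0.002, -0.007]))
```

Request:
move_arm:
  motion:
    - [[0.02,0,0.8],[0,0,0],65]
    - [[0.02,0,1.5],[0,0,0],65]
    - [[0.02,0,1.94],[0,0,0],65]
    - [[0.02,0,1.94],[0,0,0],65]
    - [[0.02,0,1.94],[0,0,0],10]
    - [[0.02,0,1.94],[0,0,0],10]
    - [[0.02,0,1.94],[0,0,0],10]
    - [[0.02,0,1.94],[0,0,0],10]
    - [[0.02,0,1.2],[0,0,0],10]
    - [[0.02,0,-0.1],[0,0,0],10]

```text
time_s: 2.7
eef_pos: [0.4403, -0.2298, 0.122]
eef_rot: [-0.002, 0.793, 0.609, -0.0]
wrist_force: [1.0, -0.4, -0.7]
opening: 0.349
```

```bash
python3 -c "
from h import *
P,Q,o=pose();print(P,o['opening'],o['wrist_force'])
print(go([.6155,.0137,.13],np.radians(-15)))"
```

```text
[ 0.44032984 -0.22983396  0.12195057] 0.3488131382186793 [ 1.03323793 -0.44569877 -0.72424042]
(array([ 4.675,  1.772, -0.132]), array([-0.023, -0.012,  0.004]))
```

Request:
move_arm:
  motion:
    - [[4.68,1.77,0],[0,0,0],10]
    - [[4.68,1.77,0],[0,0,0],10]
    - [[4.68,1.77,0],[0,0,0],10]
    - [[4.68,1.77,0],[0,0,0],10]
    - [[4.68,1.77,0],[0,0,0],10]
    - [[4.68,1.77,0],[0,0,0],10]
    - [[4.68,1.77,0],[0,0,0],10]
    - [[4.68,1.77,0],[0,0,0],10]

```text
time_s: 3.7
eef_pos: [0.616, 0.012, 0.1219]
eef_rot: [-0.0, 0.794, 0.609, -0.0]
wrist_force: [-0.3, -0.6, -0.0]
opening: 0.346
```

```bash
cat > rect.py <<'E'
from w import *
def rect(n,P):
    r=cv2.minAreaRect((P*1000).astype(np.float32)); b=cv2.boxPoints(r)
    L=max([b[1]-b[0],b[2]-b[1]],key=np.linalg.norm); print(n,np.round(r[0],1),np.round(r[1],1),'long yaw deg',round(np.degrees(np.arctan2(L[1],L[0]))%180,1))
n,c,x,y,yaw,zt=sys.argv[1:]
P,im,cal=see(n,.044,c,np.array([float(x),float(y)]),.085); rect('rim',P)
A,Q,o=pose(); print(A.round(4),o['time_s'],o['opening'],go([float(x),float(y),float(zt)],np.radians(float(yaw))))
E
python3 rect.py tr1 r .6155 .0137 -15 .018
```

```text
tr1 9462 mean [0.6123 0.0048] mid [0.6145 0.001 ] size [0.1397 0.1443]
rim [609.5  -4.5] [130.5 121.3] long yaw deg 75.1
[0.616  0.0119 0.1219] 3.75 0.3512536729041111 (array([ 0.027, -0.016,  1.732]), array([-0.001,  0.001, -0.007]))
```

View pics/tr1.png

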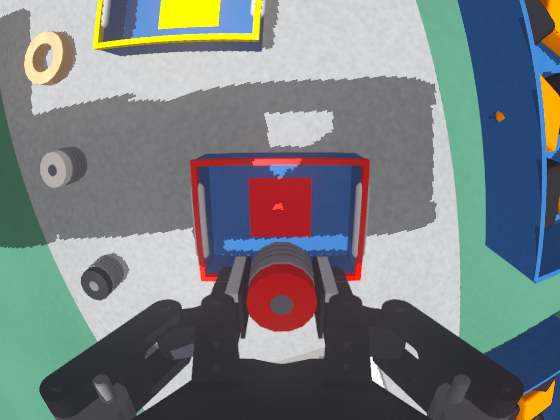

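The red module is held by its body. The red spot centre is at about pixel (280,207), and the tub is square to the gripper.

```bash
python3 -c "
from h import *
c=viewer.calibration('wrist')
print(pt(c,'wrist',280,207.5,.003))
print(np.mean([pt(c,'wrist',u,v,.044) for u,v in((193,161),(367,161),(203,277),(360,278))],axis=0))"
```

```text
[0.61448282 0.01364706 0.003     ]
[0.61537817 0.01419693 0.044     ]
```

Request:
move_arm:
  motion:
    - [[0.02,-0.02,0.6],[0,0,0],10]
    - [[0.02,-0.02,1.2],[0,0,0],10]
    - [[0.02,-0.02,1.6],[0,0,0],10]
    - [[0.02,-0.02,1.7],[0,0,0],10]
    - [[0.02,-0.02,1.7],[0,0,0],10]

```text
time_s: 4.38
eef_pos: [0.6155, 0.0136, 0.0204]
eef_rot: [-0.0, 0.794, 0.609, -0.0]
wrist_force: [0.2, 0.1, 0.2]
opening: 0.35
```

Request:
move_arm:
  motion:
    - [[0,0,0.03],[0,0,0],10]
    - [[0,0,0.05],[0,0,0],10]
    - [[0,0,0.05],[0,0,0],10]

```text
time_s: 4.75
eef_pos: [0.6164, 0.0137, 0.0196]
eef_rot: [0.001, 0.793, 0.609, 0.0]
wrist_force: [-7.4, -1.1, 16.8]
opening: 0.349
```

Contact with the floor, so I'll release and go on to the yellow module.

Request:
move_arm:
  motion:
    - [[0,0,-0.03],[0,0,0],10]
    - [[0,0,-0.03],[0,0,0],55]
    - [[0,0,-0.03],[0,0,0],55]
    - [[0,0,-0.03],[0,0,0],55]
    - [[0,0,-0.6],[0,0,0],55]
    - [[0,0,-1.2],[0,0,0],55]
    - [[0,0,-1.9],[0,0,0],55]
    - [[0,0,-1.9],[0,0,0],55]

```text
time_s: 5.75
eef_pos: [0.6186, 0.0141, 0.1351]
eef_rot: [0.003, 0.793, 0.609, 0.003]
wrist_force: [-0.1, 0.8, -0.3]
opening: 0.545
```

```bash
python3 w.py wr2 .037 r .6155 .0137 .024; python3 -c "
from h import *
print(pose()[2]['opening'],go([.4305,-.3577,.13],np.radians(-18)))"
```

```text
wr2 2014 mean [0.6155 0.0163] mid [0.6151 0.0174] size [0.0465 0.0405]
5.8 [0.617  0.0143 0.1326] 0.5544422776865843 [-0.25008464 -0.28587789 -0.56807658]
0.5544422776865843 (array([-6.793, -1.402,  0.036]), array([ 0.027, -0.003,  0.38 ]))
```

View pics/wr2.png

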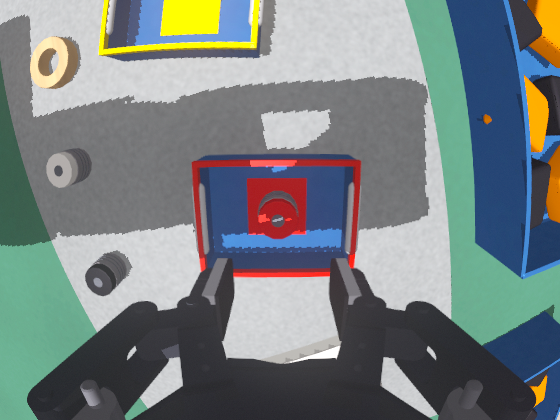

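The red module is upright on the spot, with its cap centre at about (278,219).

Request:
move_arm:
  motion:
    - [[-6.8,-1.4,0],[0,0,0.38],65]
    - [[-6.8,-1.4,0],[0,0,0.38],65]
    - [[-6.8,-1.4,0],[0,0,0.38],65]
    - [[-6.8,-1.4,0],[0,0,0.38],65]
    - [[-6.8,-1.4,0],[0,0,0.38],65]
    - [[-6.8,-1.4,0],[0,0,0.38],65]
    - [[-6.8,-1.4,0],[0,0,0.38],65]
    - [[-6.8,-1.4,0],[0,0,0.38],65]
    - [[-6.8,-1.4,0],[0,0,0.38],65]
    - [[-6.8,-1.4,0],[0,0,0.38],65]

```text
time_s: 7.05
eef_pos: [0.4295, -0.3564, 0.13]
eef_rot: [-0.001, 0.809, 0.588, 0.0]
wrist_force: [-0.9, -0.6, -0.7]
opening: 0.651
```

```bash
python3 w.py wy .034 y .4305 -.3577 .03; python3 -c "
from h import *
print(go([.4305,-.3577,.014],np.radians(-18)))"
```

```text
wy 1177 mean [ 0.4296 -0.3578] mid [ 0.4293 -0.3581] size [0.0303 0.032 ]
7.1 [ 0.4297 -0.3565  0.1303] 0.6493069037831227 [-0.27847061  0.51106929  1.1058938 ]
(array([-0.016,  0.02 ,  1.938]), array([-0.006, -0.005,  0.013]))
```

Request:
move_arm:
  motion:
    - [[0,0.02,0.8],[0,0,0],65]
    - [[0,0.02,1.5],[0,0,0],65]
    - [[0,0.02,1.93],[0,0,0],65]
    - [[0,0.02,1.93],[0,0,0],65]
    - [[0,0.02,1.93],[0,0,0],10]
    - [[0,0.02,1.93],[0,0,0],10]
    - [[0,0.02,1.93],[0,0,0],10]
    - [[0,0.02,1.93],[0,0,0],10]

```text
time_s: 8.1
eef_pos: [0.4314, -0.3593, 0.0168]
eef_rot: [0.002, 0.809, 0.588, 0.0]
wrist_force: [1.3, 2.1, 6.3]
opening: 0.351
```

Request:
move_arm:
  motion:
    - [[0,0,-1],[0,0,0],10]
    - [[0,0,-2],[0,0,0],10]
    - [[0,0,-2],[0,0,0],10]
    - [[0,0,-2],[0,0,0],10]

```text
time_s: 8.6
eef_pos: [0.4301, -0.3581, 0.135]
eef_rot: [0.0, 0.809, 0.588, -0.0]
wrist_force: [-1.1, 1.2, -1.5]
opening: 0.347
```

```bash
python3 -c "
from h import *
P,Q,o=pose();print(P,o['opening'],o['wrist_force'])
print(go([.592,.1998,.135],np.radians(-18)))"
```

```text
[ 0.43014429 -0.35814686  0.13499505] 0.3471227705029642 [-1.14356894  1.19165654 -1.50844838]
(array([ 9.678e+00, -3.090e-01, -2.000e-03]), array([ 0.001,  0.001, -0.   ]))
```

Request:
move_arm:
  motion:
    - [[9.68,-0.31,0],[0,0,0],10]
    - [[9.68,-0.31,0],[0,0,0],10]
    - [[9.68,-0.31,0],[0,0,0],10]
    - [[9.68,-0.31,0],[0,0,0],10]
    - [[9.68,-0.31,0],[0,0,0],10]
    - [[9.68,-0.31,0],[0,0,0],10]
    - [[9.68,-0.31,0],[0,0,0],10]
    - [[9.68,-0.31,0],[0,0,0],10]
    - [[9.68,-0.31,0],[0,0,0],10]
    - [[9.68,-0.31,0],[0,0,0],10]

```text
time_s: 9.85
eef_pos: [0.5908, 0.203, 0.1324]
eef_rot: [-0.001, 0.808, 0.589, -0.002]
wrist_force: [0.2, -1.1, -0.3]
opening: 0.349
```

Request:
move_arm:
  motion:
    - [[0,0,0],[0,0,0],10]
    - [[0,0,0],[0,0,0],10]

```text
time_s: 10.1
eef_pos: [0.5913, 0.1982, 0.1338]
eef_rot: [-0.0, 0.809, 0.587, -0.001]
wrist_force: [-0.3, -0.3, -1.5]
opening: 0.349
```

```bash
python3 rect.py ty1 y .592 .1998 -18 .0185
```

```text
ty1 8616 mean [0.5875 0.1905] mid [0.5901 0.1886] size [0.1433 0.1473]
rim [584.4 182.1] [130.3 121.3] long yaw deg 71.4
[0.5916 0.198  0.1342] 10.15 0.35084028965298336 (array([ 0.033, -0.   ,  1.929]), array([-0.01 ,  0.008, -0.012]))
```

View pics/ty1.png

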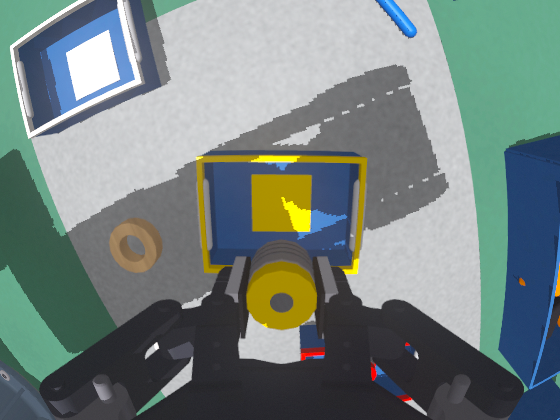

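The yellow module is held over the yellow tub, whose spot centre is at about (281,203). I'll lower it now.

Request:
move_arm:
  motion:
    - [[0.03,0,0.8],[0,0,0],10]
    - [[0.03,0,1.5],[0,0,0],10]
    - [[0.03,0,1.85],[0,0,0],10]
    - [[0.03,0,1.91],[0,0,0],10]
    - [[0.03,0,1.91],[0,0,0],10]
    - [[0.03,0,1.91],[0,0,0],10]

```text
time_s: 10.9
eef_pos: [0.5938, 0.2014, 0.0217]
eef_rot: [0.001, 0.809, 0.588, 0.001]
wrist_force: [-0.2, -0.2, -0.1]
opening: 0.348
```

Request:
move_arm:
  motion:
    - [[-0.02,0.02,0.02],[0,0,0],10]
    - [[-0.02,0.02,0.04],[0,0,0],10]
    - [[-0.02,0.02,0.05],[0,0,0],10]

```text
time_s: 11.28
eef_pos: [0.5944, 0.2, 0.0194]
eef_rot: [0.0, 0.809, 0.588, 0.001]
wrist_force: [-4.8, -1.1, 14.6]
opening: 0.349
```

Request:
move_arm:
  motion:
    - [[-0.02,0,-0.03],[0,0,0],10]
    - [[-0.02,0,-0.03],[0,0,0],55]
    - [[-0.02,0,-0.03],[0,0,0],55]
    - [[-0.02,0,-0.03],[0,0,0],55]
    - [[0,0,-0.6],[0,0,0],55]
    - [[0,0,-1.2],[0,0,0],55]
    - [[0,0,-1.9],[0,0,0],55]
    - [[0,0,-1.9],[0,0,0],55]

```text
time_s: 12.28
eef_pos: [0.5964, 0.2005, 0.1358]
eef_rot: [0.002, 0.809, 0.588, 0.004]
wrist_force: [0.1, -0.1, -0.1]
opening: 0.549
```

```bash
python3 -c "
from h import *
print(pose()[0],pose()[2]['opening'],go([.4435,.1041,.13],np.radians(-3)))"
```

```text
[0.59635434 0.20048778 0.13579645] 0.5491579148938461 (array([-2.315, -1.927,  0.075]), array([ 0.054, -0.018, -1.874]))
```

Request:
move_arm:
  motion:
    - [[-2.3,-1.92,0],[0,0,-1.87],65]
    - [[-2.3,-1.92,0],[0,0,-1.87],65]
    - [[-2.3,-1.92,0],[0,0,-1.87],65]
    - [[-2.3,-1.92,0],[0,0,-1.87],65]
    - [[-2.3,-1.92,0],[0,0,-1.87],65]
    - [[-2.3,-1.92,0],[0,0,-1.87],65]

```text
time_s: 13.02
eef_pos: [0.4426, 0.1046, 0.1316]
eef_rot: [0.0, 0.725, 0.688, 0.0]
wrist_force: [-0.5, -0.7, -0.2]
opening: 0.652
```

```bash
python3 w.py ww .034 w .4435 .1041 .02; python3 -c "
from h import *
print(go([.4435,.1041,.014],np.radians(-3)))"
```

```text
ww 1045 mean [0.4438 0.1039] mid [0.4458 0.1034] size [0.0353 0.0296]
13.075 [0.4424 0.1047 0.1315] 0.6497560705792333 [-0.25755646  0.50114072 -0.37581638]
(array([-0.009,  0.017,  1.959]), array([ 0.005, -0.001, -0.001]))
```

Request:
move_arm:
  motion:
    - [[0,0.02,0.8],[0,0,0],65]
    - [[0,0.02,1.5],[0,0,0],65]
    - [[0,0.02,1.94],[0,0,0],65]
    - [[0,0.02,1.94],[0,0,0],65]
    - [[0,0.02,1.94],[0,0,0],10]
    - [[0,0.02,1.94],[0,0,0],10]
    - [[0,0.02,1.94],[0,0,0],10]
    - [[0,0.02,1.94],[0,0,0],10]

```text
time_s: 14.08
eef_pos: [0.444, 0.1044, 0.0164]
eef_rot: [0.001, 0.726, 0.688, 0.001]
wrist_force: [-0.3, 0.6, 6.4]
opening: 0.349
```

Request:
move_arm:
  motion:
    - [[0,0,-1],[0,0,0],10]
    - [[0,0,-2],[0,0,0],10]
    - [[0,0,-2],[0,0,0],10]
    - [[0,0,-2],[0,0,0],10]

```text
time_s: 14.58
eef_pos: [0.4422, 0.1043, 0.1349]
eef_rot: [0.0, 0.726, 0.688, 0.0]
wrist_force: [-1.0, 0.3, -1.1]
opening: 0.352
```

```bash
python3 -c "
from h import *
P,Q,o=pose();print(P,o['opening'],o['wrist_force'])
print(go([.470,.3775,.135],np.radians(-3)))"
```

```text
[0.44218469 0.10428279 0.13494696] 0.35215433525908024 [-0.99813174  0.27540095 -1.14748711]
(array([ 4.572e+00,  2.210e-01, -1.000e-03]), array([ 0.003,  0.   , -0.005]))
```

Request:
move_arm:
  motion:
    - [[4.57,0.22,0],[0,0,0],10]
    - [[4.57,0.22,0],[0,0,0],10]
    - [[4.57,0.22,0],[0,0,0],10]
    - [[4.57,0.22,0],[0,0,0],10]
    - [[4.57,0.22,0],[0,0,0],10]
    - [[4.57,0.22,0],[0,0,0],10]
    - [[4.57,0.22,0],[0,0,0],10]
    - [[4.57,0.22,0],[0,0,0],10]
    - [[4.57,0.22,0],[0,0,0],10]

```text
time_s: 15.7
eef_pos: [0.4704, 0.3764, 0.135]
eef_rot: [0.0, 0.726, 0.688, -0.0]
wrist_force: [-0.6, 0.2, -1.3]
opening: 0.353
```

```bash
python3 rect.py tw1 w .470 .3775 -3 .020
```

```text
tw1 9255 mean [0.463  0.3705] mid [0.4664 0.3594] size [0.1618 0.1337]
rim [466.  357.9] [130.3 164.1] long yaw deg 176.5
[0.4705 0.3766 0.1352] 15.75 0.3487110638848327 (array([ 0.015, -0.009,  1.919]), array([ 0.001, -0.001, -0.014]))
```

View pics/tw1.png

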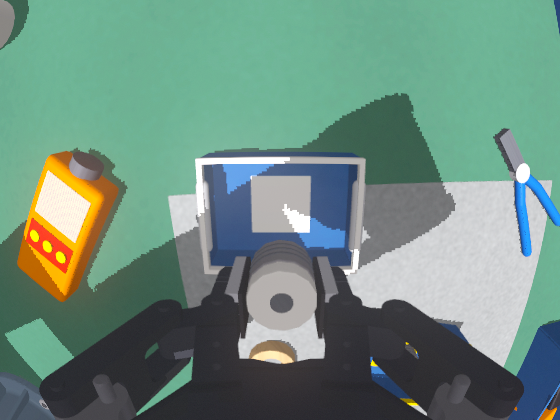

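The white module is held and lined up, with the spot centre at (281,204). I'll lower it.

Request:
move_arm:
  motion:
    - [[0.01,0,0.8],[0,0,0],10]
    - [[0.01,0,1.5],[0,0,0],10]
    - [[0.01,0,1.85],[0,0,0],10]
    - [[0.01,0,1.92],[0,0,0],10]
    - [[0.01,0,1.95],[0,0,0],10]
    - [[0.01,0,1.96],[0,0,0],10]

```text
time_s: 16.5
eef_pos: [0.4707, 0.3781, 0.0195]
eef_rot: [0.0, 0.726, 0.688, 0.0]
wrist_force: [-5.9, -4.1, 10.6]
opening: 0.347
```

Request:
move_arm:
  motion:
    - [[0,0,-0.02],[0,0,0],10]
    - [[0,0,-0.02],[0,0,0],55]
    - [[0,0,-0.02],[0,0,0],55]
    - [[0,0,-0.02],[0,0,0],55]
    - [[0,0,-0.6],[0,0,0],55]
    - [[0,0,-1.2],[0,0,0],55]
    - [[0,0,-1.9],[0,0,0],55]
    - [[0,0,-1.9],[0,0,0],55]

```text
time_s: 17.5
eef_pos: [0.4728, 0.3794, 0.1357]
eef_rot: [0.001, 0.726, 0.688, 0.004]
wrist_force: [-0.0, -0.4, 0.1]
opening: 0.547
```

```bash
python3 -c "
from h import *
im=viewer.camera('wrist');cv2.imwrite('pics/tw2.png',im)
im=viewer.camera('top');cv2.imwrite('pics/top2.png',im)
s=im[120:255,40:400]; cv2.imwrite('pics/top2c.png',cv2.resize(s,None,fx=2.2,fy=2.2,interpolation=cv2.INTER_CUBIC))
print(pose()[0],pose()[2]['opening'],go([.6038,-.1945,.16],np.radians(97.2)))"
```

```text
[0.47024678 0.37803414 0.13152252] 0.5464292573611518 (array([-9.411,  2.729, -0.476]), array([ 1.00e-03, -4.00e-03,  9.97e+00]))
```

View pics/top2c.png

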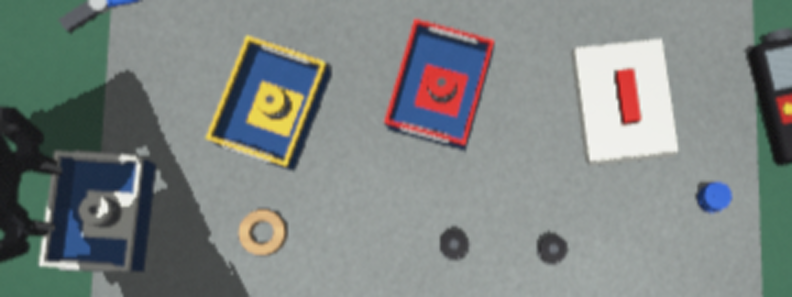

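All three modules are upright on their spots. Now the lid: I'll grip its handle across the short side.

Request:
move_arm:
  motion:
    - [[-9.4,2.73,-0.5],[0,0,9.97],60]
    - [[-9.4,2.73,-0.5],[0,0,9.97],60]
    - [[-9.4,2.73,-0.5],[0,0,9.97],60]
    - [[-9.4,2.73,-0.5],[0,0,9.97],60]
    - [[-9.4,2.73,-0.5],[0,0,9.97],60]
    - [[-9.4,2.73,-0.5],[0,0,9.97],60]
    - [[-9.4,2.73,-0.5],[0,0,9.97],60]
    - [[-9.4,2.73,-0.5],[0,0,9.97],60]
    - [[-9.4,2.73,-0.5],[0,0,9.97],60]
    - [[-9.4,2.73,-0.5],[0,0,9.97],60]

```text
time_s: 18.85
eef_pos: [0.6033, -0.1972, 0.1595]
eef_rot: [-0.0, 0.998, 0.061, -0.001]
wrist_force: [0.6, 1.3, 0.1]
opening: 0.598
```

Request:
move_arm:
  motion:
    - [[0,0,0],[0,0,0],60]
    - [[0,0,0],[0,0,0],60]

```text
time_s: 19.1
eef_pos: [0.6031, -0.1922, 0.16]
eef_rot: [-0.001, 0.998, 0.063, -0.001]
wrist_force: [0.0, 0.0, 0.3]
opening: 0.603
```

```bash
cat > lid.py <<'E'
from w import *
n=sys.argv[1]
P,im,cal=see(n,.037,'r',np.array([.604,-.1945]),.05)
r=cv2.minAreaRect((P*1000).astype(np.float32)); print(r)
A,Q,o=pose(); print(A.round(4),o['time_s'],go([.604,-.1945,.026],np.radians(97.2)))
E
python3 lid.py lid1
```

```text
lid1 662 mean [ 0.5986 -0.1962] mid [ 0.6043 -0.1955] size [0.058 0.024]
((604.93994140625, -195.7650909423828), (57.63899230957031, 17.81708526611328), 6.954145908355713)
[ 0.6033 -0.1919  0.1604] 19.15 (array([0.01 , 0.048, 2.24 ]), array([-0.012,  0.011,  0.011]))
```

View pics/lid1.png

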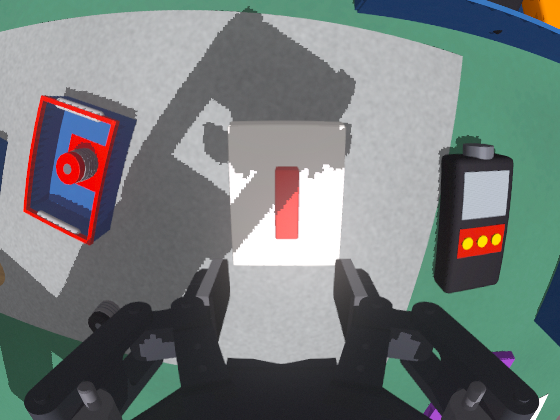

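The lid handle runs from about (276,167) to (299,239), lined up with the gripper.

```bash
python3 -c "
from h import *
c=viewer.calibration('wrist')
print(pt(c,'wrist',287.3,203,.037))
p=[pt(c,'wrist',u,v,.015) for u,v in((230.5,121.5),(347.5,121.5),(341,265),(232,265.5))];print(np.round(p,4),np.mean(p,axis=0))"
```

```text
[ 0.60643344 -0.19579989  0.037     ]
[[ 0.6665 -0.1392  0.015 ]
 [ 0.6797 -0.239   0.015 ]
 [ 0.5453 -0.257   0.015 ]
 [ 0.5316 -0.1522  0.015 ]] [ 0.60576554 -0.19682607  0.015     ]
```

Request:
move_arm:
  motion:
    - [[0.02,0.05,0.8],[0,0,0],60]
    - [[0.02,0.05,1.5],[0,0,0],60]
    - [[0.02,0.05,2.1],[0,0,0],60]
    - [[0.02,0.05,2.22],[0,0,0],60]
    - [[0.02,0.05,2.23],[0,0,0],60]
    - [[0.02,0.05,2.23],[0,0,0],60]

```text
time_s: 19.9
eef_pos: [0.6068, -0.197, 0.0297]
eef_rot: [0.001, 0.998, 0.063, 0.001]
wrist_force: [-0.6, 0.0, 0.8]
opening: 0.598
```

Request:
move_arm:
  motion:
    - [[-0.02,0,0.03],[0,0,0],60]
    - [[-0.02,0,0.05],[0,0,0],60]
    - [[-0.02,0,0.05],[0,0,0],60]

```text
time_s: 20.27
eef_pos: [0.6043, -0.197, 0.0248]
eef_rot: [0.0, 0.998, 0.063, 0.0]
wrist_force: [0.1, 0.5, -0.0]
opening: 0.599
```

Request:
move_arm:
  motion:
    - [[0,0,0],[0,0,0],5]
    - [[0,0,0],[0,0,0],5]
    - [[0,0,0],[0,0,0],5]
    - [[0,0,0],[0,0,0],5]
    - [[0,0,0],[0,0,0],5]

```text
time_s: 20.9
eef_pos: [0.6044, -0.197, 0.0248]
eef_rot: [0.0, 0.998, 0.063, 0.0]
wrist_force: [0.2, 0.1, 1.3]
opening: 0.219
```

Request:
move_arm:
  motion:
    - [[0,0,-0.5],[0,0,0],5]
    - [[0,0,-1],[0,0,0],5]
    - [[0,0,-1.6],[0,0,0],5]
    - [[0,0,-2],[0,0,0],5]
    - [[0,0,-2],[0,0,0],5]
    - [[0,0,-2],[0,0,0],5]

```text
time_s: 21.65
eef_pos: [0.6034, -0.1964, 0.143]
eef_rot: [-0.001, 0.998, 0.063, -0.001]
wrist_force: [-0.3, 0.2, -1.5]
opening: 0.22
```

```bash
python3 -c "
from h import *
im=viewer.camera('wrist');cv2.imwrite('pics/lid2.png',im)
P,Q,o=pose(); print(P,Q.as_euler('zyx',degrees=True),o['opening'],o['wrist_force'],go([.6155,.0137,.145],np.radians(75.2)))"
```

```text
[ 0.6031695  -0.19633448  0.14256567] [-7.19411281e+00 -1.58652296e-01 -1.79913078e+02] 0.22121430365173544 [-0.21426061  0.19303261 -1.0778284 ] (array([ 0.642, -3.447, -0.036]), array([-0.01 ,  0.021,  2.749]))
```

View pics/lid2.png

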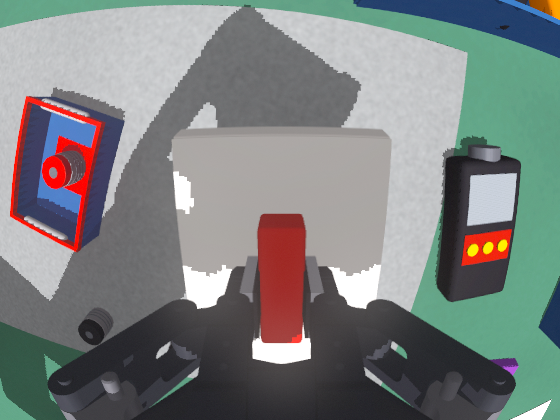

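The lid is held level. The handle's front end is at about (282,222), its rear end at (281,342), and the plate's front edge is at row 137.

```bash
cat > lt.py <<'E'
from h import *
im=cv2.imread('pics/lid2.png'); c=viewer.calibration('wrist'); P,Q,o=pose()
s=im[110:350,160:400]; cv2.imwrite('pics/lid2c.png',cv2.resize(s,None,fx=2.5,fy=2.5,interpolation=cv2.INTER_CUBIC))
def T(u,v,dz): return (Q.inv().apply(pt(c,'wrist',u,v,P[2]+dz)-P)*1000).round(1)
for n,u,v,dz in(('hf',259,227,.0122),('hf',306,227,.0122),('hr',258,342,.0122),('hr',304,342,.0122),('pf',178,137,-.0098),('pf',388,137,-.0098),('sk',173,130,-.0248),('sk',391,130,-.0248)): print(n,T(u,v,dz))
E
python3 lt.py
```

```text
hf [ 30.3  -9.4 -12.3]
hf [ 30.3   9.5 -12.3]
hr [-28.9 -11.7 -12.1]
hr [-28.9  10.4 -12.1]
pf [ 65.8 -47.7   9.7]
pf [65.8 48.4  9.5]
sk [ 68.6 -55.2  24.7]
sk [68.6 54.9 24.5]
```

View pics/lid2c.png

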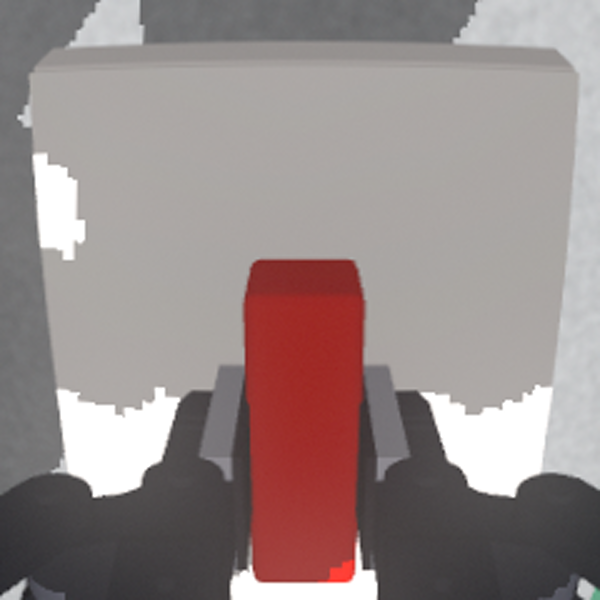

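Request:
move_arm:
  motion:
    - [[0.64,-3.45,0],[0,0,2.75],5]
    - [[0.64,-3.45,0],[0,0,2.75],5]
    - [[0.64,-3.45,0],[0,0,2.75],5]
    - [[0.64,-3.45,0],[0,0,2.75],5]
    - [[0.64,-3.45,0],[0,0,2.75],5]
    - [[0.64,-3.45,0],[0,0,2.75],5]
    - [[0.64,-3.45,0],[0,0,2.75],5]
    - [[0.64,-3.45,0],[0,0,2.75],5]
    - [[0.64,-3.45,0],[0,0,2.75],5]

```text
time_s: 22.82
eef_pos: [0.6164, 0.0126, 0.1446]
eef_rot: [0.0, 0.992, -0.129, 0.0]
wrist_force: [-0.5, 0.8, -1.4]
opening: 0.22
```

```bash
python3 -c "
from h import *
im=viewer.camera('wrist');cv2.imwrite('pics/lid3.png',im)
P,Q,o=pose(); print(P,Q.as_euler('zyx',degrees=True),o['opening'],o['wrist_force'],go([.6152,.0138,.064],np.radians(75.2)))"
```

```text
[0.61647368 0.01272336 0.14464995] [1.48475367e+01 7.86012116e-03 1.79997329e+02] 0.22103774913716745 [-0.27928542  0.67624789 -0.21057538] (array([-0.025, -0.012,  1.344]), array([ 0.   , -0.001, -0.006]))
```

Request:
move_arm:
  motion:
    - [[-0.03,-0.01,0.5],[0,0,0],5]
    - [[-0.03,-0.01,0.9],[0,0,0],5]
    - [[-0.03,-0.01,1.12],[0,0,0],5]
    - [[-0.03,-0.01,1.12],[0,0,0],5]
    - [[-0.03,-0.01,1.12],[0,0,0],5]
    - [[-0.03,-0.01,1.12],[0,0,0],5]

```text
time_s: 23.62
eef_pos: [0.6157, 0.0142, 0.0786]
eef_rot: [0.0, 0.992, -0.129, 0.001]
wrist_force: [0.2, -0.3, -1.4]
opening: 0.217
```

```bash
python3 -c "
from h import *
P,Q,o=pose(); print(P,Q.as_euler('zyx',degrees=True),o['wrist_force'],go([.6152,.0138,.064],np.radians(75.2)))
cw=viewer.camera('wrist'); im=viewer.camera('scene'); cv2.imwrite('pics/sc3.png',im)
u,v=map(int,proj(viewer.calibration('scene'),'scene',[.6152,.0138,.05])); s=im[v-65:v+55,u-80:u+80]
cv2.imwrite('pics/sc3c.png',np.hstack([cv2.resize(s,(400,300),interpolation=cv2.INTER_CUBIC),cv2.resize(cw,(400,300))]))"
```

```text
[0.61571564 0.01420998 0.07863895] [1.47957585e+01 1.20339812e-01 1.79979819e+02] [ 0.24221438 -0.31105487 -1.37923907] (array([-0.007,  0.009,  0.244]), array([-0.001, -0.015,  0.001]))
```

View pics/sc3c.png

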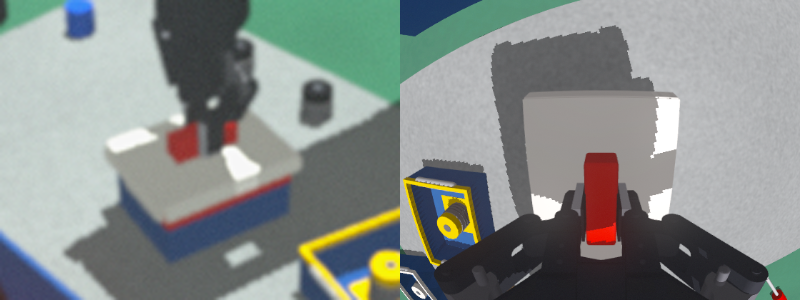

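The lid hovers square over the red tub. I'll lower it slowly onto the catches.

Request:
move_arm:
  motion:
    - [[0,0,0.06],[0,0,0],5]
    - [[0,0,0.12],[0,0,0],5]
    - [[0,0,0.18],[0,0,0],5]
    - [[0,0,0.23],[0,0,0],5]
    - [[0,0,0.24],[0,0,0],5]
    - [[0,0,0.24],[0,0,0],5]

```text
time_s: 24.48
eef_pos: [0.6148, 0.0143, 0.063]
eef_rot: [0.0, 0.992, -0.129, -0.0]
wrist_force: [-1.1, -0.0, -1.2]
opening: 0.222
```

Request:
move_arm:
  motion:
    - [[0,0,0.03],[0,0,0],5]
    - [[0,0,0.06],[0,0,0],5]
    - [[0,0,0.06],[0,0,0],5]

```text
time_s: 24.85
eef_pos: [0.6146, 0.0144, 0.0589]
eef_rot: [-0.0, 0.992, -0.129, -0.0]
wrist_force: [1.2, 0.3, -2.5]
opening: 0.221
```

Request:
move_arm:
  motion:
    - [[0,0,0.03],[0,0,0],5]
    - [[0,0,0.06],[0,0,0],5]
    - [[0,0,0.06],[0,0,0],5]

```text
time_s: 25.22
eef_pos: [0.6147, 0.0143, 0.0558]
eef_rot: [0.0, 0.992, -0.129, -0.0]
wrist_force: [-1.2, -0.1, 1.5]
opening: 0.218
```

Request:
move_arm:
  motion:
    - [[0,0,0.04],[0,0,0],5]
    - [[0,0,0.08],[0,0,0],5]
    - [[0,0,0.08],[0,0,0],5]

```text
time_s: 25.6
eef_pos: [0.6152, 0.0143, 0.0557]
eef_rot: [0.0, 0.992, -0.128, 0.0]
wrist_force: [-17.2, 1.4, 34.6]
opening: 0.216
```

```bash
cat > sc.py <<'E'
from h import *
n=__import__('sys').argv[1]
P,Q,o=pose(); print(P,o['wrist_force'],o['torque'])
cw=viewer.camera('wrist'); im=viewer.camera('scene'); cv2.imwrite(f'pics/{n}.png',im)
u,v=map(int,proj(viewer.calibration('scene'),'scene',[.6152,.0138,.05])); s=im[v-55:v+50,u-70:u+70]
cv2.imwrite(f'pics/{n}c.png',np.hstack([cv2.resize(s,(400,300),interpolation=cv2.INTER_CUBIC),cv2.resize(cw,(400,300))]))
E
python3 sc.py sc4
```

```text
[0.61521593 0.01427361 0.05573515] [-17.19836536   1.37377478  34.61943203] [0.21975897 2.83093177 0.01883011]
```

View pics/sc4c.png

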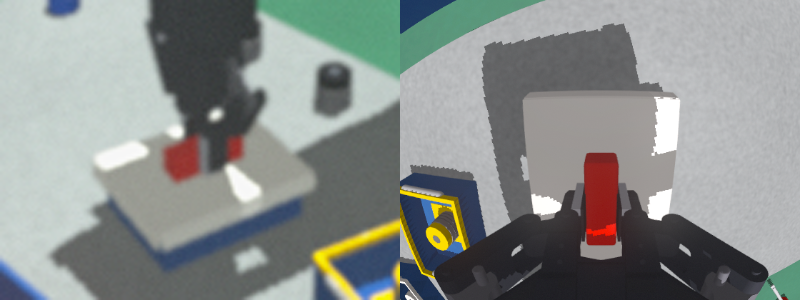

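Request:
move_arm:
  motion:
    - [[0,0,-0.06],[0,0,0],5]
    - [[0,0,-0.06],[0,0,0],60]
    - [[0,0,-0.06],[0,0,0],60]
    - [[0,0,-0.06],[0,0,0],60]
    - [[0,0,-0.6],[0,0,0],60]
    - [[0,0,-1.2],[0,0,0],60]
    - [[0,0,-1.7],[0,0,0],0]
    - [[0,0,-1.7],[0,0,0],0]

```text
time_s: 26.7
eef_pos: [0.6168, 0.014, 0.1558]
eef_rot: [0.0, 0.992, -0.129, 0.003]
wrist_force: [0.1, 0.6, 0.1]
opening: 0.179
```

```bash
python3 sc.py sc5
```

```text
[0.61684141 0.01403553 0.15577092] [0.06015138 0.60137386 0.07131801] [-0.01559071 -0.02033115 -0.01588507]
```

View pics/sc5c.png

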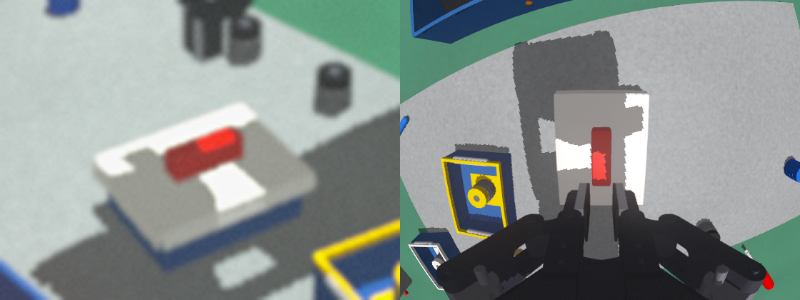

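The lid looks level and home, and it didn't move on release. I'll check it by pressing each handle end with the shut gripper. Contact at TCP z of about 0.076 means home.

Request:
move_arm:
  motion:
    - [[0.33,0,0.6],[0,0,0],0]
    - [[0.33,0,1.1],[0,0,0],0]
    - [[0.33,0,1.2],[0,0,0],0]
    - [[0.33,0,1.28],[0,0,0],0]
    - [[0.33,0,1.33],[0,0,0],0]
    - [[0.33,0,1.38],[0,0,0],0]
    - [[0.33,0,1.38],[0,0,0],0]

```text
time_s: 27.68
eef_pos: [0.6339, 0.0095, 0.0759]
eef_rot: [0.0, 0.992, -0.128, -0.0]
wrist_force: [-19.8, 1.3, 33.8]
opening: -0.003
```

Request:
move_arm:
  motion:
    - [[0,0,-0.3],[0,0,0],0]
    - [[-0.66,0,-0.3],[0,0,0],0]
    - [[-0.66,0,-0.3],[0,0,0],0]
    - [[-0.66,0,-0.2],[0,0,0],0]
    - [[-0.66,0,-0.1],[0,0,0],0]
    - [[-0.66,0,-0.04],[0,0,0],0]
    - [[-0.66,0,-0.02],[0,0,0],0]
    - [[-0.66,0,-0.02],[0,0,0],0]

```text
time_s: 28.68
eef_pos: [0.597, 0.019, 0.0759]
eef_rot: [0.0, 0.992, -0.129, 0.0]
wrist_force: [-15.8, 0.4, 35.3]
opening: 0.004
```

Both ends stop at 0.0759, so the lid is home. I'll retreat and take one last look.

Request:
move_arm:
  motion:
    - [[0,0,-0.3],[0,0,0],0]
    - [[0,0,-1],[0,0,0],0]
    - [[0,0,-2],[0,0,0],50]
    - [[-3,0,-3],[0,0,0],50]
    - [[-5,0,-3],[0,0,0],50]
    - [[-5,0,-3],[0,0,0],50]
    - [[-5,0,-3],[0,0,0],50]
    - [[-5,0,-3],[0,0,0],50]
    - [[-5,0,-3],[0,0,0],50]

```text
time_s: 29.8
eef_pos: [0.3045, 0.0967, 0.2528]
eef_rot: [-0.0, 0.992, -0.128, 0.003]
wrist_force: [0.4, 0.4, 1.1]
opening: 0.499
```

```bash
python3 -c "
from h import *
P,Q,o=pose(); print(P,o['time_s'],o['wrist_force'],o['dq'])
a=viewer.camera('scene'); b=viewer.camera('top')
cv2.imwrite('pics/fin.png',np.vstack([cv2.resize(a[160:360,160:520],(540,300)),cv2.resize(b[110:280,40:420],(540,242))]))"
```

```text
[0.30445545 0.09672519 0.25275783] 29.8 [0.35358097 0.36794582 1.07379535] [-0.02504056  0.10661048 -0.05632447 -0.00450515 -0.06068081 -0.01223075]
```

View pics/fin.png

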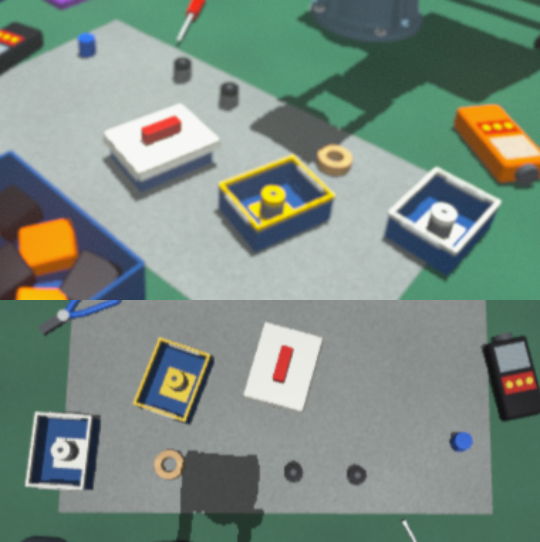

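The yellow and white modules stand upright on their spots, the lid is level on the red tub, and the spent modules and blue look-alike haven't moved. I'm handing in.

```bash
python3 -c "
from bench import workorder; print(workorder.hand_in())"
```

```text
the job is handed in; nothing more can be done
None
```

The job is done and handed in at about 30 s. The red, yellow and white modules stand upright on the spots in their own tubs, and the lid is snapped down on the red tub.

- **Modules:** my last pictures show the yellow and white modules upright on their spots. The red one is now under the lid, and I last saw it upright on its spot before the lid went on.
- **Lid:** it stopped at the home height when pressed. A press of about 35 N on each end of the handle stopped at the same TCP height (0.0759 m, about 0.076 expected for home), so neither end is high. I expected a clear push of about 10 N when it passed the catches, but the readings between steps showed only 1–3 N. I relied on the heights and pictures to confirm it is home.
- **Everything else:** the spent modules and the blue look-alike have not moved in the last pictures. I never went near the purple lid, but the last pictures barely show it. The gripper is open and clear of everything.
- **Measurement that failed:** my automatic rim fit from the wrist camera was thrown off by the module in the gripper. I used the spot and corner pixels instead, which agreed with the top camera to within about 2 mm.

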